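Seat a turned rod in two V-blocks and hold it down

TASK

Get the turned round rod ready for drilling: leave it where it lies until you have pushed both V-blocks square and flat up against the bench stop, so that their grooves line up, then lay it along both grooves and press it firmly down so that it bears on both faces of each groove. Finish while still pressing it down: do not let go or back off at the end. Leave the other things on the bench where they are.

Things in the scene. Friction and masses are not known exactly. Their poses are not given: they have to be found in the camera images.
- stop: Dark wooden bench stop, a batten screwed to the bench: 20 mm thick (x), 320 mm long (y), 25 mm high. Origin at the centre of its underside; its own x points away from the robot, so the face towards the robot lies 10 mm from the origin on the -x side. It stands at a slightly different place and angle (up to 0.2 rad) each time.
- rod: Turned round rod, plain wood, 32 mm diameter, 240 mm long, about 0.14 kg, lying on the bench left or right of the stop, pointing roughly away from the robot (within 0.3 rad); free to roll. x along its length. Its weight alone puts about 0.5 N on each groove face; some 10 N pressed down mid-way between the blocks seats it firmly. A shorter square stick lies on the other side.
- rod_center (a point): Centre of the rod (on its axis, half-way along; 16 mm above the bench at the start, 52.6 mm when seated in the grooves). x along the rod.
- left_block_center (a point): Centre, 25 mm up, of the robot's left one of two loose wooden V-blocks, about 0.24 kg: 60 mm across the groove (x), 45 along it (y), 50 high. 90 degree groove in mid-top, 40 mm wide, bottom 30 mm up. It starts 25 to 60 mm short of the stop's robot-side face, turned up to 0.3 rad; flat against it, its centre is 40 mm from the stop's origin (-x side). Blocks are 150 to 200 mm apart along the stop.
- left_near_flank: The half of the left V-block's upper part towards the robot, carrying that 45 degree face of its groove; fixed to the block. Origin at the centre of the block's underside.
- left_far_flank: The half of the left V-block's upper part towards the stop, carrying that 45 degree face of its groove; fixed to the block. Origin at the centre of the block's underside.
- right_block_center (a point): Centre, 25 mm up, of the robot's right one of two loose wooden V-blocks, about 0.24 kg: 60 mm across the groove (x), 45 along it (y), 50 high. 90 degree groove in mid-top, 40 mm wide, bottom 30 mm up. It starts 25 to 60 mm short of the stop's robot-side face, turned up to 0.3 rad; flat against it, its centre is 40 mm from the stop's origin (-x side). Blocks are 150 to 200 mm apart along the stop.
- right_near_flank: The half of the right V-block's upper part towards the robot, carrying that 45 degree face of its groove; fixed to the block. Origin at the centre of the block's underside.
- right_far_flank: The half of the right V-block's upper part towards the stop, carrying that 45 degree face of its groove; fixed to the block. Origin at the centre of the block's underside.
- stick: Square wooden stick 34 x 34 x 180 mm, on the other side of the stop from the rod; origin under its centre; not to be moved.
- disc: Small flat wooden disc, 36 mm across, 14 mm high, standing on the bench between the two V-blocks, in front of the stop; origin under its centre; not to be moved.
- wrench: Spanner 170 mm long lying crosswise close in front of the robot; not to be moved.
- figure: Small carved standing figure, 161 mm tall, beyond the stop; origin under its centre; not to be moved.
- plane: Hand plane 250 mm long, 60 mm wide, about 100 mm high, beyond the stop; origin under its centre; not to be moved.
- glue: White glue bottle 140 mm tall, 56 mm across, at the left; not to be moved.
- hammer: Hammer 260 mm long at the left edge; not to be moved.
- brush: Brush 200 mm long at the right edge; not to be moved.

How it is judged:
By the outcome, as a careful person would: the job done as asked, in the order asked, and still so for the second after the job is handed in, while the arm keeps its last pose, push and grip.
It also fails if it takes over 64 s, if anything falls off the work surface, if the arm or the gripper's body presses on something with over 40 N, if the wrist force passes 120 N, or if a joint passes its speed limit or range.

ROBOT

A 7-joint arm with a two-finger parallel gripper is mounted at the origin on the work surface. World frame = base frame: x ahead of the robot, y to its left, z up, the work surface at z = 0. Lengths are in m, angles in rad, forces in N, time in s.
With the tool pointing down it reaches from about 0.4 to 0.9 m from the base axis. Payload 5.6 kg.
Tool frame: the origin (TCP) lies midway between the tips of the shut fingers; the grasp point (between the pads) lies 19 mm behind it; z points along the fingers, y is the line along which they close (so a half turn about z gives the same grasp; the last joint's range is limited). The gripper opens to 92 mm and grips with 3 to 60 N. Pads are 20 mm wide; open, the fingers measure 128 mm over their backs; the gripper's body (75 mm by 189 mm) begins 69 mm behind the grasp point.
Start: joints at [-1.151, 0.468, -0.012, 1.603, 0.006, 1.071, -0.056], TCP at [0.29, 0.582, 0.215] pointing down, gripper open.
Joint ranges: [-2.53, 2.53], [-0.31, 2.02], [-1.57, 1.55], [0.28, 2.44], [-1.29, 4.43], [0.15, 1.84], [-2.92, 2.92]. Speed limits (rad/s): [2.57, 2.57, 3.14, 3.14, 3.14, 3.14, 3.14].

INTERFACE

Orientations are given as a 3x3 rotation matrix whose columns are the frame's x, y, z axes.
In Python, from station import env, effector, solver, viewer, workorder, search_frame, tip_of gives the robot as it stands. Calls block until the motion is done:
- env.reach(position, orientation): joint-space move of the TCP to a pose.
- env.movel(position, frame=None, rate=0.15): straight line of the TCP; frame=None keeps the orientation; rate is the mean speed in m/s.
- env.goto_joints(angles): joint-space move.
- effector.release() and effector.grasp(squeeze=None): open the fingers fully, or close them until they stop; squeeze is the grip in N (None keeps the last).
- env.pause(seconds).
- solver.inverse_kinematics(position, orientation): joint angles nearest the present ones, or None.
- env.sense(): the state.
- viewer.read_camera(name): name is "scene" or "top" or "wrist"; returns (picture, depth): 400x640x3 uint8, red, green, blue; 400x640 float32, m along the optical axis (not along the pixel's ray), 0 where there is no reading.
- viewer.camera_info(name): a dict with "intrinsics" (3x3 intrinsics, pixels), "eye" and "rotation" of the camera in the world; the wrist camera has in their place "T_tool_cam" (4x4, takes a point from camera to tool coordinates, whose origin is the TCP and whose axes are the flange's). Camera axes: x right, y up, looking along -z (the intrinsics and any distortion apply to the point x, -y, -z); pixel columns grow to the right and rows downward; lengths in m; the calibration is good to about 2 mm. A picture is of the moment at which its call begins: read the wrist's pose just before it. camera_info takes no time and is no camera call.
A pose or a line that the arm cannot do raises env.PlanningError and nothing moves.
- workorder.finish_job(): hands the job in; it is judged then, once.
Trained networks look in the newest picture that a camera, given by its name, has taken for a name from the list of things; names that differ only in an ending like _2 or _b are one class to them, and where a whole thing is asked for, a point or a joint stands for the part that bears it (a point fixed in the world has none). Each returns a list of dicts, best first, with "score" (0 to 1); they miss things now and then, are a little off and sometimes report something else, mostly with a low value. They report only what shows in the picture. A call takes as long as a camera call.
- search_frame(camera, name): "at" ([x, y, z] in m, in world coordinates, good to about 4 mm: the middle of the surface that is visible of it).
- tip_of(camera, name): "at" ([x, y, z] in m, in world coordinates, good to about 4 mm: a listed point, or the origin of a listed thing).
The state is a dict: "t": time; "joint_positions": joint angles; "joint_velocities": joint speeds; "tau": joint torques, N m; "ee_pos": TCP position; "tcp_rot": TCP orientation; "wrist_force": force on the tool from outside, world axes, zero at the start; "moment": the same for the moment, N m; "gripper_width": finger opening in m; "grasp_force": force on a finger pad.
Only numpy, scipy, OpenCV 4.12 (cv2) and the standard library are available. Lean on these libraries where they do the work, as an engineer would, in place of code of your own. Each camera call takes 0.05 s, during which the arm holds its last target. There are 200 camera calls.

## Working session

There is one attempt and no reset: what is moved stays moved. The work goes in short steps, each a Python script; the robot and the scene stay as the last script left them, time stands still between calls to the robot, and variables do not carry over. Pictures are saved under pics/ and viewed, at most 10 in all, crops included, and the job is handed in when it is done.

```bash
mkdir -p pics; ls; cat > h.py <<'E'
import numpy as np, cv2
from station import env, effector, solver, viewer, workorder, search_frame, tip_of
def cloud(name):
    s=env.sense(); pic,d=viewer.read_camera(name); i=viewer.camera_info(name)
    K=np.array(i["intrinsics"]); v,u=np.mgrid[:400,:640]
    P=np.stack([(u-K[0,2])/K[0,0]*d,-(v-K[1,2])/K[1,1]*d,-d],-1)
    if name=="wrist":
        T=np.array(i["T_tool_cam"]); P=P@T[:3,:3].T+T[:3,3]
        P=P@np.array(s["tcp_rot"]).T+np.array(s["ee_pos"])
    else: P=P@np.array(i["rotation"]).T+np.array(i["eye"])
    P[d<=0]=np.nan
    return pic,P
def save(pic,f): cv2.imwrite(f,cv2.cvtColor(pic,cv2.COLOR_RGB2BGR))
def down(a): # tool z down; tool y (closing line) at angle a in world
    y=np.array([np.cos(a),np.sin(a),0]); z=np.array([0,0,-1.]); return np.stack([np.cross(y,z),y,z],1)
E
python3 - <<'E'
from h import *
print({k:np.array(v).round(3).tolist() if not isinstance(v,str) else v for k,v in viewer.camera_info("top").items()})
print(viewer.camera_info("wrist"))
print(env.sense()["tcp_rot"])
pic,P=cloud("top"); save(pic,"pics/top.png"); np.save("top.npy",P)
for n in ["stop","rod","rod_center","left_block_center","right_block_center","stick","disc","figure","plane","glue","wrench"]:
    for f in (search_frame,tip_of):
        print(n,f.__name__,[(np.round(r["at"],3).tolist(),round(r["score"],2)) for r in f("top",n)[:2]])
E
```

```text
pics
{'intrinsics': [[370.849, 0.0, 316.351], [0.0, 370.849, 201.684], [0.0, 0.0, 1.0]], 'eye': [0.504, 0.012, 1.265], 'rotation': [[-0.002, 0.999, -0.047], [-1.0, -0.002, 0.004], [0.004, 0.047, 0.999]]}
{'intrinsics': array([[295.00587473,   0.        , 324.77249475],
       [  0.        , 295.00587473, 199.45832556],
       [  0.        ,   0.        ,   1.        ]]), 'T_tool_cam': array([[ 3.78327092e-04,  9.55541353e-01,  2.94856881e-01,
         8.34302644e-02],
       [ 9.99999884e-01, -4.49065671e-04,  1.72198017e-04,
        -5.85490986e-04],
       [ 2.96952429e-04,  2.94856781e-01, -9.55541412e-01,
        -1.69811647e-01],
       [ 0.00000000e+00,  0.00000000e+00,  0.00000000e+00,
         1.00000000e+00]])}
[[-8.94794673e-01  4.46477412e-01 -6.43966409e-04]
 [ 4.46477860e-01  8.94793320e-01 -1.56031819e-03]
 [-1.20429986e-04 -1.68368115e-03 -9.99998575e-01]]
stop call [([0.641, -0.05, 0.024], 0.64)]
stop call [([0.643, -0.046, 0.0], 0.89), ([0.547, 0.034, 0.001], 0.33)]
rod call [([0.525, 0.347, 0.031], 0.66), ([0.642, -0.05, 0.026], 0.46)]
rod call [([0.524, 0.349, -0.0
[... 216 characters left out ...]
], 0.55)]
left_block_center call [([0.55, 0.036, 0.022], 0.71)]
right_block_center call [([0.572, -0.142, 0.044], 0.75), ([0.524, 0.345, 0.032], 0.4)]
right_block_center call [([0.573, -0.141, 0.024], 0.5)]
stick call [([0.494, -0.341, 0.035], 0.61)]
stick call [([0.525, 0.346, 0.021], 0.7), ([0.494, -0.346, 0.002], 0.61)]
disc call []
disc call [([0.58, -0.043, -0.003], 0.5)]
figure call [([0.757, 0.094, 0.119], 0.82)]
figure call [([0.772, 0.098, -0.001], 0.65)]
plane call [([0.776, -0.134, 0.029], 0.67)]
plane call [([0.781, -0.133, 0.003], 0.9)]
glue call []
glue call []
wrench call [([0.537, 0.031, 0.049], 0.67), ([0.642, 0.45, 0.091], 0.61)]
wrench call [([0.367, -0.005, 0.001], 0.67)]
```

View pics/top.png

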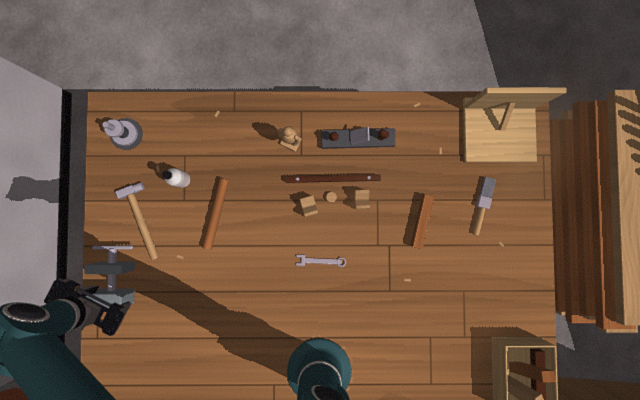

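The top view shows the stop at (330,178), the blocks at (307,204) and (358,198) with the disc at (330,197) between them. The longer rod is on the left at (214,212) and the square stick on the right at (419,220). Next I'll look from close by.

```bash
python3 - <<'E'
from h import *
def rect(P,c,r,zl,zh,lab):
    m=(np.hypot(P[...,0]-c[0],P[...,1]-c[1])<r)&(P[...,2]>zl)&(P[...,2]<zh)
    q=P[m][:,:2].astype(np.float32)
    (cx,cy),(w,h),a=cv2.minAreaRect(q*1000); 
    mu=q.mean(0); U=np.linalg.svd(q-mu,full_matrices=False)[2][0]
    print(lab,len(q),"c",round(cx),round(cy),"wh",round(w),round(h),"ang",round(a,1),"mean",mu.round(4),"pca ang",np.degrees(np.arctan2(U[1],U[0])).round(2),"z",np.nanmedian(P[m][:,2]).round(4))
P=np.load("top.npy")
rect(P,(.525,.347),.15,.018,.05,"rod"); rect(P,(.643,-.046),.19,.018,.032,"stop")
t0=env.sense()["t"]
env.reach([.53,-.05,.25],down(np.pi/2))
print("t",t0,env.sense()["t"],env.sense()["ee_pos"],env.sense()["joint_positions"])
pic,P=cloud("wrist"); save(pic,"pics/w1.png"); np.save("w1.npy",P)
rect(P,(.55,.036),.06,.043,.06,"L"); rect(P,(.573,-.141),.06,.043,.06,"R")
m=(P[...,0]>.6)&(P[...,0]<.69)&(abs(P[...,1]+.046)<.18)&(P[...,2]>.02)&(P[...,2]<.03)
q=P[m]; rect(P[m][None],(.643,-.046),.3,0,1,"stop")
rect(P,(.58,-.043),.04,.008,.02,"disc")
for n in ["left_block_center","right_block_center","disc","stop"]: print(n,[(np.round(r["at"],3).tolist(),round(r["score"],2)) for r in tip_of("wrist",n)[:2]])
E
```

```text
rod 704 c 539 403 wh 151 240 ang 76.3 mean [0.53   0.3497] pca ang 173.28 z 0.0289
stop 1209 c 667 -48 wh 282 317 ang 5.4 mean [ 0.702  -0.0671] pca ang 126.5 z 0.025
t 1.15 3.5583 [ 0.53016743 -0.04905382  0.24990406] [-0.34699734  0.23489938  0.443896    1.87638601 -0.11536364  1.05535183
  1.71552237]
L 916 c 549 31 wh 61 45 ang 15.7 mean [0.5489 0.0311] pca ang 15.83 z 0.049
R 884 c 571 -145 wh 61 45 ang 1.8 mean [ 0.5708 -0.1446] pca ang 2.13 z 0.0491
stop 1968 c 627 -50 wh 54 318 ang 0.6 mean [ 0.6416 -0.0478] pca ang -88.8 z 0.0245
disc 465 c 580 -44 wh 35 34 ang 87.2 mean [ 0.5796 -0.0438] pca ang -2.52 z 0.0137
left_block_center [([0.55, 0.032, 0.027], 0.79), ([0.529, 0.349, -0.0], 0.64)]
right_block_center [([0.573, -0.145, 0.028], 0.63)]
disc [([0.584, -0.041, -0.002], 0.71)]
stop [([0.642, -0.053, -0.003], 0.66)]
```

View pics/w1.png

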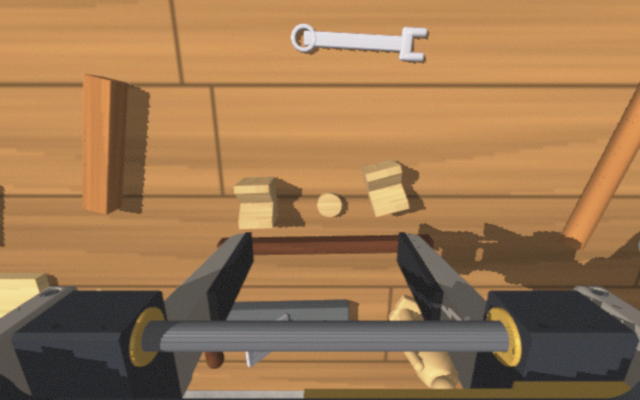

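The close view confirms the blocks at (257,203) and (387,188), the disc at (330,205) and the stop along row 244; rod and stick are as expected. I'll fit the stop line and push with shut fingers, one block at a time.

```bash
cat >> h.py <<'E'
def stopline(P):
    m=(P[...,0]>.615)&(P[...,0]<.67)&(abs(P[...,1]+.048)<.165)&(P[...,2]>.0215)&(P[...,2]<.028)
    q=P[m][:,:2]; c=q.mean(0)
    for _ in range(8):
        U=np.linalg.svd(q-c,full_matrices=False)[2]
        q0=P[m][:,:2]; q=q0[abs((q0-c)@U[1])<.0115]; c=q.mean(0)
    w=(q-c)@U[1]; d=U[0]*np.sign(U[0][1])
    return c,np.arctan2(d[1],d[0])-np.pi/2,len(q),w.min(),w.max()
E
python3 - <<'E'
from h import *
c,th,n,a,b=stopline(np.load("w1.npy")); print(c,np.degrees(th),n,a,b)
print(stopline(np.load("top.npy")))
n=np.array([np.cos(th),np.sin(th)]); R=down(np.pi/2+th)
effector.grasp(5)
def push(bx,by):
    b=np.array([bx,by]); d=(c-b)@n           # centre to stop axis
    at=lambda s: b+n*s                         # TCP s ahead of block centre
    q=at(-.072); env.reach([*q,.10],R); env.movel([*q,.012],rate=.15)
    env.pause(.1); f0=np.array(env.sense()["wrist_force"])
    s=d-.040-.040-.006                         # 6 mm short of nominal contact
    env.movel([*at(s),.012],rate=.05)
    for k in range(12):
        e=env.sense(); f=(np.array(e["wrist_force"])-f0); fn=f[:2]@n
        print(k,round(s-d+.08,4),"tcp",round((np.array(e["ee_pos"])[:2]-b)@n-d+.08,4),f.round(1))
        if fn<-14: break
        s+=.002; env.movel([*at(s),.012],rate=.03)
    env.pause(.2); print(np.array(env.sense()["wrist_force"])-f0)
    env.movel([*at(-.072),.012],rate=.25) if s>.0 else None
    env.movel([*at(-.072),.10],rate=.25)
push(.549,.031); print(env.sense()["t"])
push(.571,-.1445); print(env.sense()["t"])
E
```

```text
[ 0.64196242 -0.04796837] 1.1987366164320594 1895 -0.01146296841407924 0.00962826144012457
(array([ 0.64289457, -0.04742072]), np.float64(0.018293799899908425), 468, np.float64(-0.009898846821980795), np.float64(0.010376279213080973))
0 -0.006 tcp -0.0059 [-0.9 -0.7 -0.4]
1 -0.004 tcp -0.0038 [-1.2 -0.5 -0.1]
2 -0.002 tcp -0.0017 [-1.6 -0.2 -0.2]
3 0.0 tcp 0.0003 [-1.3  0.3  0.5]
4 0.002 tcp 0.0015 [-3.7 -0.7  1.1]
5 0.004 tcp 0.0014 [-9.7 -0.3  6.9]
6 0.006 tcp 0.0013 [-15.1  -0.1  12.8]
[-15.48689621  -0.16305344  12.7426886 ]
11.125
0 -0.006 tcp -0.0057 [-0.8 -1.2 -0.7]
1 -0.004 tcp -0.0042 [-2.1 -1.2  1. ]
2 -0.002 tcp -0.0018 [-2.4 -1.5  0.1]
3 0.0 tcp 0.0003 [-1.7 -1.1 -0.3]
4 0.002 tcp 0.0012 [-5.8 -0.5  3.5]
5 0.004 tcp 0.0011 [-9.7 -0.4  9. ]
6 0.006 tcp 0.001 [-15.5  -1.   13.6]
[-15.47255138  -0.97899896  13.26850423]
16.3333
```

```bash
python3 - <<'E'
from h import *
env.reach([.53,-.05,.25],down(np.pi/2))
pic,P=cloud("wrist"); save(pic[130:300,150:500].repeat(2,0).repeat(2,1),"pics/w2.png"); np.save("w2.npy",P)
c,th,*_=stopline(P); print("stop",c,np.degrees(th)); n=np.array([np.cos(th),np.sin(th)])
for l,b in (("L",(.60,.031)),("R",(.60,-.1445))):
    m=(np.hypot(P[...,0]-b[0],P[...,1]-b[1])<.06)&(P[...,2]>.043)&(P[...,2]<.06)
    q=P[m][:,:2].astype(np.float32); r=cv2.minAreaRect(q*1000); d=(c-np.array(r[0])/1000)@n
    print(l,np.round(r[0],1),np.round(r[1],1),round(r[2],2),"dist",round(d,4),"along",round((np.array(r[0])/1000-c)@[-n[1],n[0]],4))
m=(np.hypot(P[...,0]-.58,P[...,1]+.044)<.03)&(P[...,2]>.008)&(P[...,2]<.02); print("disc",P[m].mean(0))
T=np.load("top.npy")
m=(abs(T[...,0]-.525)<.14)&(abs(T[...,1]-.347)<.075)&(T[...,2]>.022)&(T[...,2]<.04)
q=T[m][:,:2]; mu=q.mean(0);U=np.linalg.svd(q-mu,full_matrices=False)[2]; p=(q-mu)@U.T
k=abs(p[:,1])<.02; print("rod",mu,np.degrees(np.arctan2(U[0][1],U[0][0])),p[k].min(0),p[k].max(0)); print("t",env.sense()["t"],env.sense()["joint_positions"])
E
```

```text
stop [ 0.64325092 -0.04396857] 1.2480749766877377
L [601.8  24.2] [61.3 45. ] 0.95 dist 0.04 along 0.069
R [ 605.  -144.7] [60.8 45.5] 1.16 dist 0.0405 along -0.0998
disc [ 0.57972317 -0.04365288  0.01355534]
rod [0.52399109 0.34514567] 166.55827663474494 [-0.12058585 -0.01614155] [0.11927047 0.01575886]
t 17.1333 [-0.37484645  0.23954709  0.4811953   1.88049916 -0.12509276  1.05492654
  1.72648134]
```

View pics/w2.png

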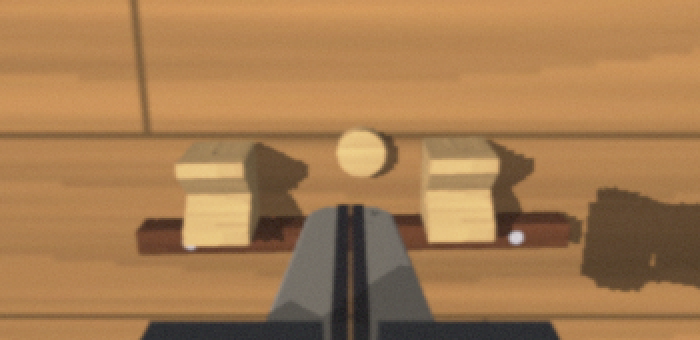

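Both blocks now sit flat against the stop (distances 40.0 and 40.5 mm, angles within 0.3°), and the disc has not moved. The grooves line up, so I'll pick up the rod.

```bash
python3 - <<'E'
from h import *
T=np.load("top.npy")
m=(T[...,2]>.08)&(T[...,0]>.45)&(T[...,1]>.36)&(T[...,1]<.55); print("tall left",np.nanmin(T[m],0),np.nanmax(T[m],0))
rad=np.radians; best=None
for k in (0,180):
    q1=solver.inverse_kinematics([.524,.345,.2],down(rad(76.6+k))); q2=solver.inverse_kinematics([.6034,-.06,.2],down(rad(1.2+k))); q3=solver.inverse_kinematics([.6034,-.06,.2],down(rad(181.2+k)))
    print(k,[None if q is None else np.round(q,2) for q in (q1,q2,q3)])
E
```

```text
tall left [0.61645294 0.43646731 0.08119469] [0.66821122 0.48785238 0.1438211 ]
0 [array([-0.87,  0.45,  0.32,  1.69, -0.16,  1.02,  0.84]), array([-0.5 ,  0.48,  0.73,  1.77, -0.36,  1.04,  0.38]), array([ 0.54,  0.51, -0.67,  1.69,  0.35,  1.06,  2.92])]
180 [array([-1.46,  0.84,  1.34,  1.73, -0.85,  1.3 , -1.73]), array([ 0.54,  0.51, -0.67,  1.69,  0.35,  1.06,  2.92]), array([-0.5 ,  0.48,  0.73,  1.77, -0.36,  1.04,  0.38])]
```

```bash
python3 - <<'E'
from h import *
rad=np.radians; Rg=down(rad(76.6)); Rp=down(rad(1.2)); g=[.524,.345]; p=[.6034,-.06]
env.reach([*g,.12],Rg); effector.release()
env.movel([*g,.004],rate=.12); effector.grasp(35)
e=env.sense(); print("width",e["gripper_width"],e["grasp_force"],e["t"],e["ee_pos"])
env.movel([*g,.21],rate=.2); env.reach([*p,.21],Rp)
env.movel([*p,.075],rate=.15); env.pause(.15)
e=env.sense(); print("width",e["gripper_width"],e["t"],e["ee_pos"],e["wrist_force"])
pic,P=cloud("top"); save(pic[130:290,180:460].repeat(2,0).repeat(2,1),"pics/t3.png"); np.save("t3.npy",P)
pic,P=cloud("wrist"); save(pic,"pics/w3.png"); np.save("w3.npy",P)
E
```

```text
width 0.03132681717129225 34.99823749065399 22.1 [0.5240518  0.34509555 0.0040232 ]
width 0.031171137835412636 26.0083 [ 0.60411201 -0.05999218  0.07603042] [-0.89983095 -0.13953467 -1.52595527]
```

View pics/w3.png

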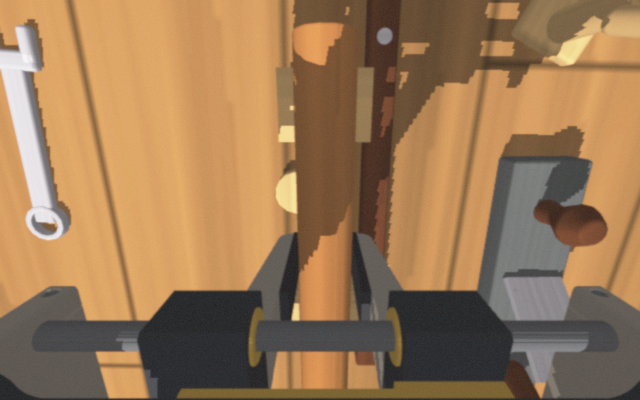

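View pics/t3.png

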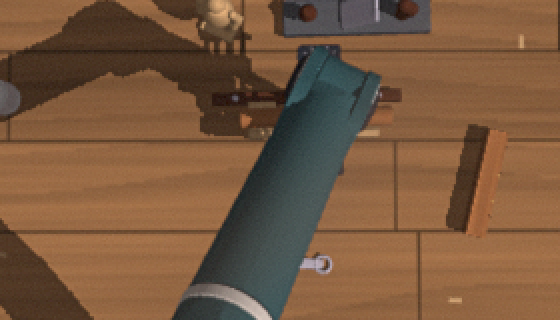

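The rod is held square over both grooves: in the wrist view its axis runs down column 325, centred over the block at rows 65–140. I'll lower it now.

```bash
python3 - <<'E'
from h import *
p=[.6034,-.06]; f0=np.array(env.sense()["wrist_force"])
env.movel([*p,.046],rate=.08); z=.046
for k in range(10):
    e=env.sense(); f=np.array(e["wrist_force"])-f0; print(round(z,4),np.round(e["ee_pos"],4),f.round(1))
    if f[2]>5: break
    z-=.0015; env.movel([*p,z],rate=.03)
env.pause(.2); print((np.array(env.sense()["wrist_force"])-f0).round(1))
effector.release(); env.pause(.2); print(env.sense()["t"],env.sense()["gripper_width"])
env.movel([*p,.13],rate=.15)
pic,P=cloud("wrist"); save(pic,"pics/w4.png"); np.save("w4.npy",P)
m=(abs(P[...,0]-.603)<.02)&(abs(P[...,1]+.06)<.13)&(P[...,2]>.06)&(P[...,2]<.075)
q=P[m]; k=q[:,2]>.064; r=q[k]
pf=np.polyfit(r[:,1],r[:,0],1); pz=np.polyfit(r[:,1],r[:,2],1)
print("axis: x at y=-.06",np.polyval(pf,-.06),"slope deg",np.degrees(-np.arctan(pf[0])),"tilt",np.degrees(pz[0]),"top z",np.percentile(q[:,2],95),"y",r[:,1].min(),r[:,1].max())
print(env.sense()["t"])
E
```

```text
0.046 [ 0.603  -0.0602  0.0453] [-0.3 -0.6 -0.3]
0.0445 [ 0.6036 -0.06    0.0447] [-0.1  0.  -0.7]
0.043 [ 0.6034 -0.0599  0.043 ] [-0.8  0.3 -0.4]
0.0415 [ 0.6033 -0.06    0.0414] [-0.9 -0.3 -0. ]
0.04 [ 0.6036 -0.0601  0.0406] [-3.1  1.   5.6]
[-3.2  1.   5.8]
29.0083 0.09182567899788417
axis: x at y=-.06 0.6034224651638268 slope deg 1.0859888223709393 tilt -0.00018181422695558633 top z 0.0686345527708616 y -0.16776694355538713 0.05859274588398322
29.8083
```

View pics/w4.png

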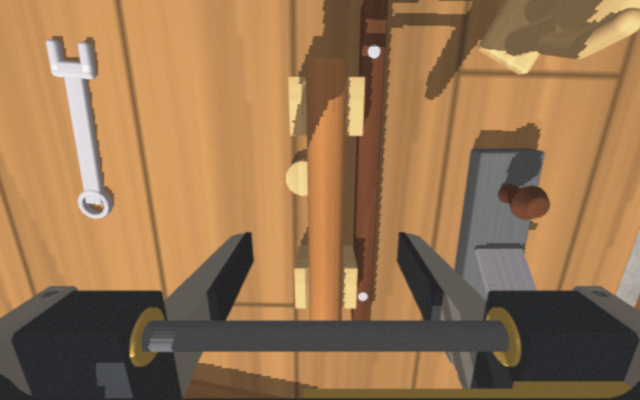

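The rod lies in both grooves (blocks at (327,105) and (325,280)), level, with its top at 68.6 mm as expected. Next I'll shut the fingers and press from above.

```bash
python3 - <<'E'
from h import *
p=[.6034,-.06]; effector.grasp(20); env.pause(.1); f0=np.array(env.sense()["wrist_force"])
z=.072; env.movel([*p,z],rate=.08)
for k in range(12):
    env.pause(.1); e=env.sense(); f=np.array(e["wrist_force"])-f0; print(round(z,4),np.round(e["ee_pos"],4),f.round(1))
    if f[2]>15: break
    z-=.0015; env.movel([*p,z],rate=.03)
env.pause(.6); e=env.sense(); print((np.array(e["wrist_force"])-f0).round(1),e["t"],e["gripper_width"])
pic,P=cloud("wrist"); save(pic,"pics/w5.png")
E
```

```text
0.072 [ 0.6039 -0.0601  0.0726] [-0.  -0.3  0.3]
0.0705 [ 0.6034 -0.06    0.0706] [ 0.1 -1.2 -0.1]
0.069 [ 0.6036 -0.06    0.0691] [0.5 0.3 0.3]
0.0675 [ 0.6037 -0.0601  0.0689] [-3.7  0.2 11. ]
0.066 [ 0.6037 -0.0601  0.0687] [-6.6  1.5 22.2]
[-5.4  1.9 21.5] 34.2333 0.00045849535132174677
```

View pics/w5.png

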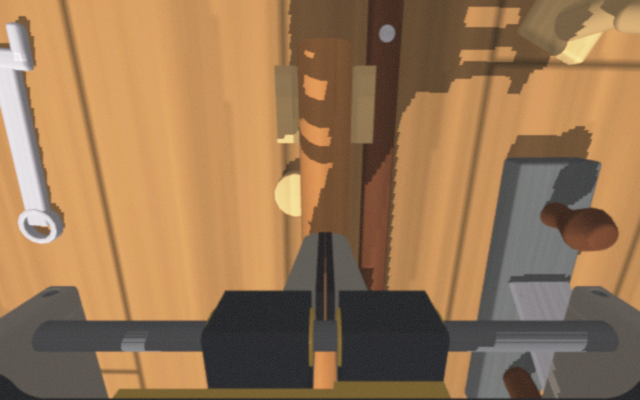

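The shut fingers press mid-rod at (325,240) with about 21 N down and 5 N towards the stop. That loads both groove faces and keeps the blocks against the stop.

```bash
python3 -c "
from h import *
print(workorder.finish_job())"
```

```text
the job is handed in; nothing more can be done
None
```

The job is handed in after about 34 s: both V-blocks are flat against the stop, and the rod lies in both grooves, still pressed down with about 21 N. I saw nothing else on the bench moved, though I re-measured only the disc.

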